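# Tighten a pressure-pot lid crosswise

### The job

Tighten the lid of the blue paint pot by its four red wing knobs, crosswise, in two passes, always going from a knob to the one opposite before its neighbours. In the first pass turn each knob clockwise only until you feel it bite and just begin to tighten; when all four have bitten, go round again in the same crosswise manner and give each about another eighth of a turn, without overtightening. Then let go, and leave the tape measure, masking tape, spanner and tin where they are.

Things in the scene. Friction and masses are not known exactly. Their poses are not given: they have to be found in the camera images.
- pot: blue spray-paint pressure pot screwed to the bench by a 190x190 mm steel foot, so it does not move; origin under the centre of the foot, z up. Four red wing knobs on its lid, on a circle of 78 mm radius, numbered clockwise seen from above: 1 at the pot's +x, 2 at -y, 3 at -x, 4 at +y; 1 faces 3, 2 faces 4 across the lid.
- lid (a point): centre of the lid's flat rim face, 85 mm above the pot's origin. Aluminium lid 200 mm across; in its middle a low dome, 8 mm high, with a brass nipple that ends 21 mm above this point.
- knob_1 (a point): wing knob 1, like the others a red upright bar 40 mm long, 10 mm thick, 24 mm high on a 12 mm thick stem. This point: middle of the bar, on the screw's axis, at first 33 mm above the lid face (bar from 12 mm below to 12 mm above it). x along the bar, y across its thickness, z up. Turns about z, clockwise from above to tighten. At the start each bar lies within 0.75 rad of the pot's x.
- knob_2 (a point): wing knob 2, same axes and size as 1. Each knob first turns loosely (under 0.02 N m) without sinking, for its own unknown 0.15 to 0.7 rad, then bites: the torque jumps to 0.45 N m and climbs by 0.1 N m per rad. Felt with the hand at rest between steps, only 0.15 to 0.4 N m of it may remain. Released, it stays where it is.
- knob_3 (a point): wing knob 3, same axes and size as 1. From the bite on, each knob sinks 4 mm per rad of turn: an eighth of a turn is 3 mm. A hand that grips hard and does not follow it down makes it feel stiffer (0.004 N m per N of upward pull). Bitten means over 0.15 mm down (0.04 rad); the first pass should stop before 1.4 mm (0.35 rad).
- knob_4 (a point): wing knob 4, same axes and size as 1. In the second pass each knob bites at once, with no play if it was not turned back. A knob is tight from 2.2 mm down (0.55 rad past the bite) and overtightened beyond 5 mm (1.25 rad). Turning it takes up to 0.6 N m, so pinch the bar squarely over its middle with about 40 N or it slips in the fingers.
- tape_measure: yellow tape measure lying flat, 64x84x35 mm, origin under its centre; leave alone
- masking_tape: roll of beige masking tape lying flat, 104x102x25 mm, origin under its centre; leave alone
- spanner: grey adjustable spanner lying flat, 29x183x8 mm, origin under its centre; leave alone
- pin_tin: small round tin with a blue top, 56 mm wide, 21 mm high, origin under its centre; leave alone

How it is judged (in metres and radians):
On the way, in this order (a step that is already met when the one before it is completed fails the run):
1. first pass done: all four screws have bitten (0.15 mm down or more) and none is past 1.4 mm (z of knob_1 in the frame of pot between 0.1166 and 0.11785 m and z of knob_2 in the frame of pot between 0.1166 and 0.11785 m and z of knob_3 in the frame of pot between 0.1166 and 0.11785 m and z of knob_4 in the frame of pot between 0.1166 and 0.11785 m), for 0.1 s.
2. second pass done: all four screws are at least 2.2 mm down (z of each of knob_1, knob_2, knob_3, knob_4 in the frame of pot below 0.1158 m), for 0.1 s.
At the end, for the whole second after the job is handed in: All four screws stand between 2.2 and 5 mm below the height at which they bite (0.55 to 1.25 rad past the bite), and the knobs are released (all of step 2 and z of each of knob_1, knob_2, knob_3, knob_4 in the frame of pot above 0.113 m and contact force between the fingers and pot below 0.5 N); the robot touches nothing.
It fails at once if a screw is overtightened (more than 5 mm down) (z of any of knob_1, knob_2, knob_3, knob_4 in the frame of pot below 0.113 m).
It fails at once if two neighbouring screws are bitten (0.15 mm down) while the other two are still loose, or two neighbours are tight (2.2 mm down) while the other two are not (((z of each of knob_1, knob_2 in the frame of pot below 0.11785 m and z of each of knob_3, knob_4 in the frame of pot above 0.11785 m) or (z of each of knob_2, knob_3 in the frame of pot below 0.11785 m and z of each of knob_4, knob_1 in the frame of pot above 0.11785 m) or (z of each of knob_3, knob_4 in the frame of pot below 0.11785 m and z of each of knob_1, knob_2 in the frame of pot above 0.11785 m) or (z of each of knob_4, knob_1 in the frame of pot below 0.11785 m and z of each of knob_2, knob_3 in the frame of pot above 0.11785 m)) or ((z of each of knob_1, knob_2 in the frame of pot below 0.1158 m and z of each of knob_3, knob_4 in the frame of pot above 0.1158 m) or (z of each of knob_2, knob_3 in the frame of pot below 0.1158 m and z of each of knob_4, knob_1 in the frame of pot above 0.1158 m) or (z of each of knob_3, knob_4 in the frame of pot below 0.1158 m and z of each of knob_1, knob_2 in the frame of pot above 0.1158 m) or (z of each of knob_4, knob_1 in the frame of pot below 0.1158 m and z of each of knob_2, knob_3 in the frame of pot above 0.1158 m))).
It fails at once if a screw is turned past 1.4 mm while another has not bitten yet (z of any of knob_1, knob_2, knob_3, knob_4 in the frame of pot below 0.1166 m and z of any of knob_1, knob_2, knob_3, knob_4 in the frame of pot above 0.11785 m).
It fails at once if the tape measure, masking tape, spanner or tin is moved more than 15 mm (distance of any of tape_measure, masking_tape, spanner, pin_tin from where it was at the start of the episode above 0.015 m).
It also fails if it takes over 72 s, if anything falls off the work surface, if the arm or the gripper's body presses on something with over 40 N, if the wrist force passes 120 N, or if a joint passes its speed limit or range.

### The arm

A 6-joint arm with a two-finger parallel gripper is mounted at the origin on a cart in front of the work surface, level with it; the furniture and walls round the work are solid. World frame = base frame: x ahead of the robot, y to its left, z up, the work surface at z = 0. Lengths are in mm, angles in rad, forces in N, time in s.
With the tool pointing down it reaches from about 350 to 775 mm from the base axis. Payload 7.3 kg.
Tool frame: the origin (TCP) lies on the mounting face of the last link; the fingertips stand 178 mm ahead of it and the grasp point (between the pads) lies 159 mm ahead of it; z points along the fingers, y is the line along which they close (so a half turn about z gives the same grasp; the last joint's range is limited). The gripper opens to 92 mm and grips with 3 to 60 N. Pads are 19 mm wide; open, the fingers measure 130 mm over their backs; the gripper's body (75 mm by 190 mm) begins 47 mm behind the grasp point.
Start: joints at [-1.415, 0.342, 1.524, -0, 1.275, -0.146], TCP at [156.07, -501.268, 404.741] pointing down, gripper open.
Joint ranges: [-2.53, 2.53], [-0.77, 2.02], [0.04, 2.7], [-1, 4.14], [0.28, 2.66], [-3.11, 3.11]. Speed limits (rad/s): [2.57, 2.57, 3.14, 3.14, 3.14, 3.14].

### API

Orientations are given as [roll, pitch, yaw] about the fixed x, y, z axes, in that order (R = Rz(yaw) Ry(pitch) Rx(roll)).
In Python, from plant import bot, vision gives the robot as it stands. The module is installed in compiled form; this text tells all that it offers.
- The arm moves only by the shell command python3 -m crank 'ROWS'. ROWS is one flat JSON list of numbers that holds 1 to 5 rows one after another, with no inner brackets; each row has 5 numbers: the finger opening in mm, then dx, dy, dz in mm, then a turn about the tool's z in rad; each row is the pose to reach, as a shift and turn from the pose commanded when the command began, along the tool's axes at that moment; what a row does not reach only later rows make up. A row lasts 1/8 s, in which the tool goes at most 62.5 mm and 0.188 rad, less where a joint would pass 70% of its speed; a pose out of reach is approached as far as the arm can. The fingers move at their own pace and stop on an object; the grip force is fixed at half the most. Time passes only in rows, so rows that do not move let the fingers close. It prints the time, the measured TCP pose, the force, the opening and the grip force at its end. Input that does not fit is refused with a message, and nothing moves.
- bot.get_obs(): the state, without advancing time (a new reading comes with each control period).
- vision.capture(name): name is "scene" or "top"; returns a dict with "color" (420x560x3 uint8, red, green, blue), "K" (3x3 intrinsics, pixels), "k1" (the pictures are not rectified: a ray, as slopes to the right and down, at radius r is drawn at 1 + k1 r^2 times it, then the intrinsics apply), "R" (3x3) and "t" (3): a world point X has camera coordinates R X + t. Camera axes: x right, y down, z forward; pixel columns grow to the right and rows downward; lengths in mm; the calibration is good to about 2 mm. A picture is of the moment at which its call begins. There is no depth.
- bot.close_job(): hands the job in; it is judged then, once.
The state is a dict: "time": time; "joint_positions": joint angles; "dq": joint speeds; "tau": joint torques, N m; "tool_pos": TCP position; "tcp_rot": TCP orientation; "contact_force": force on the tool from outside, world axes, zero at the start; "moment": the same for the moment, N m; "grip_width": finger opening in mm; "finger_force": force on a finger pad.
Only numpy, scipy, OpenCV 4.12 (cv2) and the standard library are available. Lean on these libraries where they do the work, as an engineer would, in place of code of your own. Each camera call takes 0.05 s, during which the arm holds its last target. There are 200 camera calls.

## Working session

There is one attempt and no reset: what is moved stays moved. The work goes in short steps, Python scripts to look and compute and a shell command to move; the robot and the scene stay as the last step left them, time stands still between calls to the robot, and variables do not carry over. Pictures are saved under pics/ and viewed, at most 10 in all, crops included, and the job is handed in when it is done.

```bash
mkdir -p pics; python3 - <<'E'
from plant import bot, vision
import cv2
print(bot.get_obs())
for n in("scene","top"):
    c=vision.capture(n); cv2.imwrite(f"pics/{n}0.png",c["color"][:,:,::-1]); print(c["K"],c["k1"],c["R"],c["t"])
E
```

```text
{'time': 0.0, 'joint_positions': array([-1.41500412e+00,  3.42706481e-01,  1.52504370e+00,  1.32859761e-05,
        1.27538741e+00, -1.46002047e-01]), 'dq': array([ 0.0025803 , -0.00111133, -0.00047694, -0.00085344,  0.00061548,
       -0.00142455]), 'tau': array([ 2.56048981e-03, -4.31234980e+01, -2.44224536e+01,  7.19659659e-02,
        5.58728515e-02, -1.49826355e-04]), 'tool_pos': array([ 156.047089  , -501.12160616,  404.04386638]), 'tcp_rot': array([-3.14006600e+00, -2.37332992e-04,  3.01790192e-01]), 'contact_force': array([-0.14577995,  0.19044446, -0.52003852]), 'moment': array([ 0.06346746,  0.02111354, -0.0195839 ]), 'finger_force': 0.0, 'grip_width': 92.03799227883172}
[[397.61885902   0.         283.54505813]
 [  0.         397.61885902 211.45388197]
 [  0.           0.           1.        ]] -0.11346331791322548 [[-0.85095908 -0.52507319  0.01291478]
 [-0.39232925  0.61909521 -0.68029323]
 [ 0.34920826 -0.58396855 -0.73282626]] [441.51637188 290.88253745 778.72364312]
[[462.16253852   0.         281.66970477]
 [  0.         462.16253852 208.45721453]
 [  0.           0.           1.        ]] -0.06805631618144185 [[ 0.00952209 -0.99977693  0.0188525 ]
 [-0.98443526 -0.01268135 -0.17528947]
 [ 0.17548944 -0.01688994 -0.98433642]] [ -44.07048956  534.41952297 1009.77964154]
```

View pics/scene0.png

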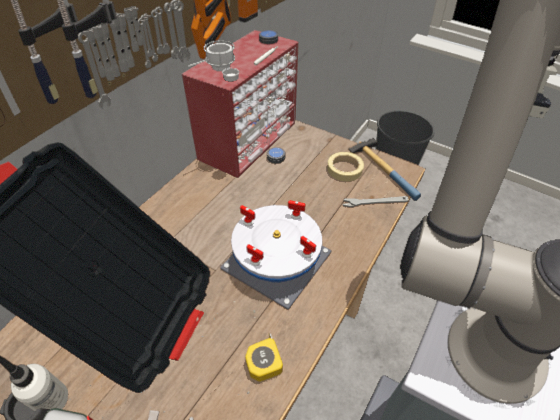

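View pics/top0.png

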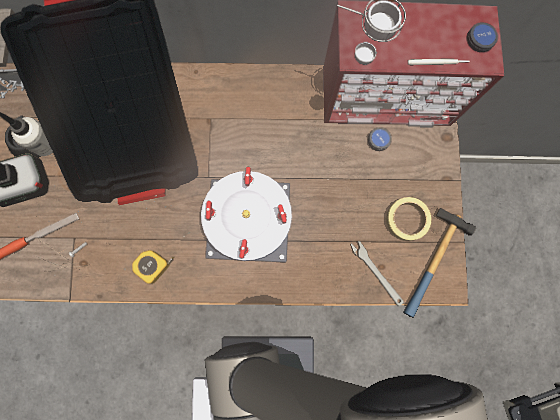

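The scene view has the pot in the middle (lid centre about 277,234). In the top view the lid centre is at (246,213), with red knobs at about (248,176), (210,210), (244,248) and (282,214). The other items are well clear of it. Next I'll measure the knobs.

```bash
cat > h.py <<'E'
import numpy as np, cv2
from plant import bot, vision
def rays(c,px):
    d=np.array([c["k1"],0,0,0,0.])
    u=cv2.undistortPoints(np.array(px,float).reshape(-1,1,2),c["K"],d).reshape(-1,2)
    v=np.c_[u,np.ones(len(u))]@c["R"]; return -c["R"].T@c["t"],v
def onplane(c,px,z):
    o,v=rays(c,px); return o+v*((z-o[2])/v[:,2])[:,None]
def redblobs(c,box):
    x0,y0,x1,y1=box; h=cv2.cvtColor(c["color"],cv2.COLOR_RGB2HSV)
    m=(((h[...,0]<8)|(h[...,0]>172))&(h[...,1]>150)&(h[...,2]>70)).astype(np.uint8)
    k=np.zeros_like(m);k[y0:y1,x0:x1]=m[y0:y1,x0:x1]
    n,l,s,_=cv2.connectedComponentsWithStats(k)
    return h,[np.argwhere(l==i)[:,::-1] for i in range(1,n) if s[i,4]>25]
E
python3 - <<'E'
from h import *
c=vision.capture("top"); s=vision.capture("scene")
print("cams",rays(c,[[0,0]])[0],rays(s,[[0,0]])[0])
h,b=redblobs(c,(190,155,300,265))
for p in b:
    w=onplane(c,p,130)[:,:2]; m=w.mean(0); e,V=np.linalg.eigh(np.cov((w-m).T)); 
    print(len(p),p.mean(0),m,"ang",np.arctan2(V[1,1],V[0,1]),np.sqrt(e*12))
h2,b2=redblobs(s,(225,190,330,275))
for p in b2: print("scene",len(p),p.mean(0),onplane(s,p,118).mean(0))
im=np.vstack([np.hstack([cv2.resize(c["color"][y-20:y+20,x-20:x+20],(290,290),interpolation=0) for x,y in r]) for r in [((248,176),(210,210)),((244,248),(282,214))]])
cv2.imwrite("pics/k.png",im[...,::-1])
E
```

```text
cams [ 349.31540168  -20.22837827 1088.47182872] [217.89735966 506.49453834 762.85247124]
26 [247.57692308 170.        ] [602.7438142   36.99582846] ang 3.1237233261638213 [ 8.40156474 14.82099322]
28 [246.5        179.82142857] [581.1455263   38.78770793] ang -3.036782584748041 [ 8.31231128 16.4268362 ]
27 [208.55555556 204.37037037] [526.95971085 117.50796318] ang -3.023377212663925 [ 8.1197856  15.07637151]
26 [280.61538462 208.23076923] [520.65287816 -34.44769543] ang -2.8715113027531167 [ 8.08679824 15.53774486]
29 [207.55172414 214.37931034] [505.56502833 118.82135273] ang 3.136081979811564 [ 7.89639947 15.93301241]
29 [283.62068966 217.27586207] [501.44080175 -40.95082188] ang -3.0124359484532337 [ 8.16594726 16.53732705]
28 [241.82142857 253.28571429] [424.88004914  44.92502649] ang 2.9338943490866236 [ 7.74001416 17.3299361 ]
scene 167 [296.10179641 206.92215569] [508.77143291 -34.27342167 118.        ]
scene 136 [247.02941176 213.55882353] [589.86198637  40.95457518 118.        ]
scene 150 [307.42666667 245.56666667] [433.60386205  47.66483298 118.        ]
scene 149 [254.91946309 253.43624161] [513.36942315 121.7898059  118.        ]
```

View pics/k.png

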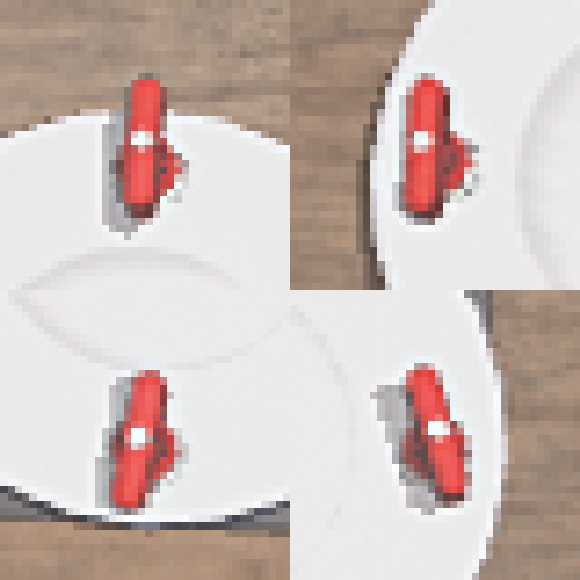

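The crops show each bar's bright red top face with a white axis dot at its middle. The first three bars lie roughly along world x, and the right-hand one is tilted. I'll use the dots for position and the bright faces for angle.

```bash
python3 - <<'E'
from h import *
c=vision.capture("top")
dots=np.array([[228+142/7.25,156+140/7.25],[190+(424-290)/7.25,190+139/7.25],[224+138/7.25,228+(437-290)/7.25],[262+(438-290)/7.25,194+(429-290)/7.25]])-.5
P=onplane(c,dots,130)[:,:2]; print("dots",P.round(1)); C=P.mean(0); 
print("ctr",C,np.linalg.norm(P-C,axis=1)); 
a=np.arctan2(*(P-C).T[::-1]); a=a-np.array([0,np.pi/2,np.pi,-np.pi/2]); a=np.angle(np.exp(1j*a)); print("yaws",a,a.mean())
C2=C
for i,k in enumerate([0,1,2,3]):
    t=a.mean()+[0,np.pi/2,np.pi,-np.pi/2][k]; 
    x,y=dots[i]; im=c["color"].astype(int)
    yy,xx=np.mgrid[int(y)-12:int(y)+14,int(x)-12:int(x)+14]; q=im[yy,xx]
    m=(q[...,0]>185)&(q[...,1]<150)
    p=np.c_[xx[m],yy[m]]; w=onplane(c,p,130)[:,:2]; mm=w.mean(0); e,V=np.linalg.eigh(np.cov((w-mm).T))
    v=V[:,1]*np.sign(V[0,1]); print("ABCD"[i],"model",(C2+78*np.array([np.cos(t),np.sin(t)])).round(1),"face",mm.round(1),len(p),"ang",np.arctan2(v[1],v[0]).round(3),np.sqrt(e*12).round(1))
E
```

```text
dots [[592.1  37.8]
 [517.7 118.4]
 [436.3  43.7]
 [511.2 -37.3]]
ctr [514.34688548  40.65211118] [77.84568411 77.79132464 78.09062686 77.98962792]
yaws [-0.03669583 -0.04358661 -0.03925191 -0.0404316 ] -0.03999148869388497
A model [592.3  37.5] face [590.   36.5] 68 ang 0.017 [13.7 38.8]
B model [517.5 118.6] face [515.5 117.2] 72 ang 0.051 [16.  37.8]
C model [436.4  43.8] face [435.4  42.3] 74 ang -0.121 [13.7 37.8]
D model [511.2 -37.3] face [511.5 -37.2] 65 ang 0.317 [ 9.2 40.1]
```

```bash
cat > to.py <<'E'
# python3 to.py x y z yaw : shift and turn in tool axes from measured pose
import sys; from h import *
K=dict(A=(592.2,37.6),B=(517.6,118.5),C=(436.4,43.8),D=(511.2,-37.3))
a=sys.argv[1:]
if a[0] in K: a=[*K[a[0]],*a[1:]]
x,y,z,w=map(float,a); o=bot.get_obs(); 
from scipy.spatial.transform import Rotation as Ro
R=Ro.from_euler("xyz",o["tcp_rot"]).as_matrix(); d=R.T@(np.array([x,y,z])-o["tool_pos"])
print("t",o["time"],"q",o["joint_positions"].round(2),"shift",d.round(1),"turn",round(o["tcp_rot"][2]-w,3),"Mz",o["moment"].round(3),"F",o["contact_force"].round(1))
E
python3 -m crank '[92, 40, -27, 0, -0.18, 92, 90, -60, 0, -0.36, 92, 140, -93, 0, -0.54, 92, 185, -124, 0, -0.72, 92, 230, -154, 0, -0.9]'
python3 to.py A 330 3.08
```

```text
time: 0.88
tool_pos: [330.7, -284.3, 404.8]
tcp_rot: [3.141, 0.0, 1.208]
contact_force: [0.9, 0.5, 0.3]
grip_width: 91.6
finger_force: 0.0
t 0.875 q [-0.89  0.18  1.75  0.    1.21 -0.52] shift [393.8 130.   74.8] turn -1.872 Mz [-0.059 -0.094  0.005] F [0.9 0.5 0.3]
```

```bash
python3 -m crank '[92, 40, 13, 0, -0.18, 92, 80, 26, 0, -0.36, 92, 120, 40, 0, -0.54, 92, 160, 53, 0, -0.72, 92, 200, 66, 0, -0.9]' >/dev/null
python3 to.py A 330 3.08
```

```text
t 1.5 q [-0.42  0.26  1.64 -0.    1.24 -0.95] shift [ 71.6 191.5  74.7] turn -0.972 Mz [-0.004 -0.17   0.045] F [-0.3 -0.6 -0.1]
```

```bash
python3 -m crank '[80, 15, 40, 15, -0.18, 70, 30, 80, 30, -0.36, 60, 45, 120, 45, -0.54, 50, 59, 157, 60, -0.72, 50, 71.6, 191.5, 74.7, -0.9]' >/dev/null
python3 -m crank '[50, 0, 0, 0, -0.07, 50, 0, 0, 0, -0.07]' 
python3 to.py A 278 3.08
```

```text
time: 2.38
tool_pos: [592.5, 35.9, 329.5]
tcp_rot: [-3.141, -0.001, 3.072]
contact_force: [0.2, -0.3, -0.3]
grip_width: 50.1
finger_force: 0.0
t 2.375 q [-0.07  0.53  1.44 -0.    1.17 -1.57] shift [ 0.4  1.6 51.5] turn -0.008 Mz [ 0.069 -0.13  -0.007] F [ 0.2 -0.3 -0.3]
```

```bash
python3 -m crank '[50, 0.4, 1.6, 20, 0, 50, 0.4, 1.6, 40, 0, 40, 0.4, 1.6, 51, 0, 0, 0.4, 1.6, 51, 0, 0, 0.4, 1.6, 51, 0]' 
python3 -m crank '[0, 0, 0, 0, 0, 0, 0, 0, 0, 0, 0, 0, 0, 0, 0]' 
python3 to.py A 278 3.08
```

```text
time: 3.0
tool_pos: [592.4, 37.0, 279.8]
tcp_rot: [-3.142, 0.001, 3.071]
contact_force: [-0.7, -0.2, 0.8]
grip_width: 24.6
finger_force: 0.0
time: 3.38
tool_pos: [592.4, 37.6, 279.7]
tcp_rot: [3.141, 0.002, 3.072]
contact_force: [0.4, 2.9, 2.9]
grip_width: 10.0
finger_force: 30.0
t 3.375 q [-0.07  0.58  1.49  0.    1.06 -1.57] shift [ 0.2 -0.   1.7] turn -0.008 Mz [ 0.759 -0.235 -0.006] F [0.4 2.9 2.9]
```

```bash
for i in 1; do python3 -m crank '[0, 0, 0, 0, 0.06, 0, 0, 0, 0, 0.12, 0, 0, 0, 0, 0.12]'>/dev/null; python3 to.py A 278 3.08;
python3 -m crank '[0, 0, 0, 0, 0.06, 0, 0, 0, 0, 0.12, 0, 0, 0, 0, 0.12]' >/dev/null; python3 to.py A 278 3.08; done
```

```text
t 3.75 q [-0.07  0.58  1.49  0.    1.06 -1.45] shift [0.2 0.1 1.6] turn -0.128 Mz [ 0.83  -0.233  0.002] F [0.7 4.1 3.8]
t 4.125 q [-0.07  0.58  1.49  0.    1.06 -1.33] shift [0.2 0.2 1.6] turn -0.247 Mz [ 0.783 -0.275 -0.002] F [0.7 3.6 5.8]
```

```bash
python3 -m crank '[0, 0, 0, 0, 0.06, 0, 0, 0, 0, 0.12, 0, 0, 0, 0, 0.12]'>/dev/null; python3 to.py A 278 3.08;
python3 -m crank '[0, 0, 0, 0, 0.06, 0, 0, 0, 0, 0.12, 0, 0, 0, 0, 0.12]' >/dev/null; python3 to.py A 278 3.08
```

```text
t 4.5 q [-0.07  0.58  1.49 -0.    1.06 -1.21] shift [0.3 0.2 1.6] turn -0.366 Mz [ 0.596 -0.241 -0.014] F [-0.3  3.6  5.7]
t 4.875 q [-0.07  0.58  1.49 -0.    1.06 -1.09] shift [0.3 0.3 1.5] turn -0.486 Mz [ 0.579 -0.174 -0.025] F [0.4 3.2 5.5]
```

```bash
python3 -m crank '[0, 0, 0, 0, 0.06, 0, 0, 0, 0, 0.12, 0, 0, 0, 0, 0.12]'>/dev/null; python3 to.py A 278 3.08;
python3 -m crank '[0, 0, 0, 0, 0.06, 0, 0, 0, 0, 0.12, 0, 0, 0, 0, 0.12]' >/dev/null; python3 to.py A 278 3.08
```

```text
t 5.25 q [-0.07  0.58  1.49 -0.    1.06 -0.97] shift [0.4 0.4 1.5] turn -0.606 Mz [ 0.418 -0.106 -0.002] F [0.3 2.4 5.9]
t 5.625 q [-0.07  0.58  1.49 -0.    1.06 -0.85] shift [0.4 0.4 1.5] turn -0.726 Mz [ 0.383 -0.069  0.228] F [-0.4  2.1  5.9]
```

```bash
python3 -m crank '[0, 0, 0, 0, 0.04, 0, 0, 0, 0.3, 0.1, 0, 0, 0, 0.3, 0.1]'>/dev/null; python3 to.py A 278 3.08
python3 -m crank '[50, 0, 0, 0, 0, 50, 0, 0, 0, 0, 50, 0, 0, -30, 0, 50, 0, 0, -50, 0]' ; python3 to.py C 330 2.98
```

```text
t 6.0 q [-0.07  0.58  1.49 -0.    1.06 -0.75] shift [0.4 0.4 1.3] turn -0.825 Mz [0.302 0.008 0.445] F [-0.5  2.4  6.7]
time: 6.5
tool_pos: [592.2, 36.9, 329.2]
tcp_rot: [-3.141, 0.0, 2.253]
contact_force: [-1.0, -0.5, 1.0]
grip_width: 46.2
finger_force: 0.0
t 6.5 q [-0.07  0.53  1.44 -0.    1.17 -0.75] shift [ 103.5 -116.6   -0.8] turn -0.727 Mz [ 0.03  -0.12  -0.049] F [-1.  -0.5  1. ]
```

```bash
python3 -m crank '[50, 30, -35, 0, -0.18, 50, 65, -75, 0, -0.36, 50, 95, -107, 0, -0.54, 50, 103.5, -116.6, 0, -0.72, 50, 103.5, -116.6, 0, -0.727]' >/dev/null
 python3 to.py C 279.5 2.98
```

```text
t 7.125 q [-0.07  0.27  1.86 -0.    1.01 -1.48] shift [-0.7 -0.2 49.2] turn -0.002 Mz [ 0.137 -0.154  0.025] F [ 0.6 -0.  -0.4]
```

```bash
python3 -m crank '[50, -0.7, 0, 20, 0, 50, -0.7, 0, 40, 0, 40, -0.7, 0, 49.2, 0, 0, -0.7, 0, 49.2, 0, 0, -0.7, 0, 49.2, 0]' >/dev/null
python3 -m crank '[0, 0, 0, 0, 0, 0, 0, 0, 0, 0, 0, 0, 0, 0, 0]' ; python3 to.py C 279.5 2.98
python3 -m crank '[0, 0, 0, 0, 0.06, 0, 0, 0, 0, 0.12, 0, 0, 0, 0, 0.12]'>/dev/null; python3 to.py C 279.5 2.98;
python3 -m crank '[0, 0, 0, 0, 0.06, 0, 0, 0, 0, 0.12, 0, 0, 0, 0, 0.12]' >/dev/null; python3 to.py C 279.5 2.98
```

```text
time: 8.12
tool_pos: [437.3, 43.9, 279.9]
tcp_rot: [-3.141, 0.001, 2.979]
contact_force: [0.3, -3.2, 2.8]
grip_width: 10.0
finger_force: 29.8
t 8.125 q [-0.07  0.35  1.92 -0.    0.87 -1.48] shift [ 0.9 -0.3  0.4] turn -0.001 Mz [-0.417 -0.15  -0.018] F [ 0.3 -3.2  2.8]
t 8.5 q [-0.07  0.35  1.92 -0.    0.87 -1.36] shift [ 0.9 -0.2  0.4] turn -0.121 Mz [-0.754 -0.109 -0.034] F [-0.3 -4.9  3.5]
t 8.875 q [-0.07  0.35  1.92 -0.    0.87 -1.24] shift [ 0.8 -0.2  0.3] turn -0.24 Mz [-0.947 -0.073  0.047] F [-0.2 -5.7  4. ]
```

```bash
python3 -m crank '[0, 0, 0, 0, 0.05, 0, 0, 0, 0, 0.1, 0, 0, 0, 0, 0.1]' >/dev/null; python3 to.py C 279.5 2.98
```

```text
t 9.25 q [-0.07  0.35  1.92 -0.    0.87 -1.14] shift [ 0.8 -0.2  0.3] turn -0.34 Mz [-1.096 -0.009 -0.023] F [-0.7 -7.   4.3]
```

```bash
python3 -m crank '[0, 0, 0, 0, 0.06, 0, 0, 0, 0, 0.12, 0, 0, 0, 0, 0.12]'>/dev/null; python3 to.py C 279.5 2.98;
python3 -m crank '[0, 0, 0, 0, 0.06, 0, 0, 0, 0, 0.12, 0, 0, 0, 0, 0.12]' >/dev/null; python3 to.py C 279.5 2.98
```

```text
t 9.625 q [-0.08  0.35  1.92 -0.    0.87 -1.02] shift [ 0.8 -0.2  0.3] turn -0.46 Mz [-1.307  0.076 -0.031] F [-2.3 -8.2  4.9]
t 10.0 q [-0.08  0.35  1.92 -0.    0.87 -0.9 ] shift [ 0.7 -0.2  0.3] turn -0.579 Mz [-1.416  0.213  0.31 ] F [-2.5 -8.3  4.9]
```

Bite felt; a little more, then release and go to B.

```bash
python3 -m crank '[0, 0, 0, 0, 0.04, 0, 0, 0, 0.3, 0.09, 0, 0, 0, 0.3, 0.09]'>/dev/null; python3 to.py C 279.5 2.98
python3 -m crank '[50, 0, 0, 0, 0, 50, 0, 0, 0, 0, 50, 0, 0, -30, 0, 50, 0, 0, -50, 0]' ; python3 to.py B 330 3.14
```

```text
t 10.375 q [-0.08  0.35  1.92 -0.    0.87 -0.81] shift [ 0.7 -0.1 -0. ] turn -0.669 Mz [-1.59   0.297  0.382] F [-1.9 -9.   6.3]
time: 10.88
tool_pos: [437.1, 44.4, 329.9]
tcp_rot: [3.141, -0.0, 2.309]
contact_force: [-0.5, 0.6, -0.0]
grip_width: 46.2
finger_force: 0.0
t 10.875 q [-0.07  0.27  1.86  0.    1.01 -0.81] shift [  0.6 109.4  -0. ] turn -0.831 Mz [-0.011 -0.109 -0.017] F [-0.5  0.6 -0. ]
```

```bash
python3 -m crank '[50, 0.6, 30, 0, -0.18, 50, 0.6, 65, 0, -0.36, 50, 0.6, 95, 0, -0.54, 50, 0.6, 109.4, 0, -0.72, 50, 0.6, 109.4, 0, -0.83]' >/dev/null
 python3 to.py B 279.5 3.14
```

```text
t 11.5 q [ 0.08  0.43  1.62  0.    1.1  -1.49] shift [ 0.5 -0.8 49.1] turn -6.278 Mz [ 0.065 -0.083  0.045] F [-0.5  0.1  0.2]
```

```bash
python3 -m crank '[50, 0.5, -0.8, 20, 0, 50, 0.5, -0.8, 40, 0, 40, 0.5, -0.8, 49.1, 0, 0, 0.5, -0.8, 49.1, 0, 0, 0.5, -0.8, 49.1, 0]' >/dev/null
python3 -m crank '[0, 0, 0, 0, 0, 0, 0, 0, 0, 0, 0, 0, 0, 0, 0]' ; python3 to.py B 279.5 3.14
python3 -m crank '[0, 0, 0, 0, 0.06, 0, 0, 0, 0, 0.12, 0, 0, 0, 0, 0.12]'>/dev/null; python3 to.py B 279.5 3.14;
python3 -m crank '[0, 0, 0, 0, 0.06, 0, 0, 0, 0, 0.12, 0, 0, 0, 0, 0.12]' >/dev/null; python3 to.py B 279.5 3.14
```

```text
time: 12.5
tool_pos: [517.3, 118.3, 280.8]
tcp_rot: [3.139, 0.002, 3.138]
contact_force: [0.5, 6.1, 0.4]
grip_width: 10.1
finger_force: 29.8
t 12.5 q [ 0.08  0.48  1.68  0.    0.98 -1.49] shift [-0.3  0.2  1.3] turn -0.002 Mz [ 1.181 -0.216 -0.012] F [0.5 6.1 0.4]
t 12.875 q [ 0.08  0.48  1.68  0.    0.98 -1.37] shift [-0.3  0.3  1.3] turn -0.122 Mz [ 1.086 -0.148 -0.023] F [0.1 5.3 0.4]
t 13.25 q [ 0.08  0.48  1.68  0.    0.98 -1.25] shift [-0.2  0.4  1.3] turn -0.242 Mz [ 1.054 -0.164 -0.051] F [0.1 5.  1.5]
```

```bash
python3 -m crank '[0, 0, 0, 0, 0.06, 0, 0, 0, 0, 0.12, 0, 0, 0, 0, 0.12]'>/dev/null; python3 to.py B 279.5 3.14;
python3 -m crank '[0, 0, 0, 0, 0.06, 0, 0, 0, 0, 0.12, 0, 0, 0, 0, 0.12]' >/dev/null; python3 to.py B 279.5 3.14
```

```text
t 13.625 q [ 0.08  0.48  1.68  0.    0.98 -1.13] shift [-0.1  0.6  1.2] turn -0.361 Mz [ 1.071 -0.167 -0.052] F [-0.1  5.8  2. ]
t 14.0 q [ 0.08  0.48  1.68  0.    0.98 -1.01] shift [-0.   0.7  1.2] turn -0.481 Mz [ 0.996 -0.142 -0.041] F [0.2 5.2 1.3]
```

```bash
python3 -m crank '[0, 0, 0, 0, 0.06, 0, 0, 0, 0, 0.12, 0, 0, 0, 0, 0.12]'>/dev/null; python3 to.py B 279.5 3.14;
python3 -m crank '[0, 0, 0, 0, 0.06, 0, 0, 0, 0, 0.12, 0, 0, 0, 0, 0.12]' >/dev/null; python3 to.py B 279.5 3.14
```

```text
t 14.375 q [ 0.08  0.48  1.68  0.    0.98 -0.89] shift [0.  0.8 1.2] turn -0.599 Mz [ 1.03  -0.11   0.271] F [-0.8  5.9  3.5]
t 14.75 q [ 0.08  0.48  1.68  0.    0.98 -0.77] shift [0.1 0.8 0.9] turn -0.719 Mz [ 0.942 -0.13   0.463] F [-1.4  4.6  1. ]
```

```bash
python3 -m crank '[50, 0, 0, 0, 0, 50, 0, 0, 0, 0, 50, 0, 0, -30, 0, 50, 0, 0, -50, 0]' ; python3 to.py D 330 3.43
```

```text
time: 15.25
tool_pos: [517.3, 117.0, 330.9]
tcp_rot: [-3.141, 0.001, 2.419]
contact_force: [0.5, -0.0, -0.3]
grip_width: 45.8
finger_force: 0.0
t 15.25 q [ 0.08  0.42  1.62 -0.    1.1  -0.77] shift [ -97.4 -119.7    1. ] turn -1.011 Mz [ 0.041 -0.146  0.01 ] F [ 0.5 -0.  -0.3]
```

B stands at yaw 2.419. Next is D.

```bash
python3 -m crank '[50, -30, -36, 0, -0.18, 50, -60, -73, 0, -0.36, 50, -85, -104, 0, -0.54, 50, -97.4, -119.7, 0, -0.72, 50, -97.4, -119.7, 0, -0.9]' >/dev/null
python3 -m crank '[50, 0, 0, 0, -0.11, 50, 0, 0, 0, -0.11]' >/dev/null;  python3 to.py D 279.5 -2.853
```

```text
t 16.125 q [-0.22  0.39  1.67 -0.    1.08 -2.08] shift [-0.3 -0.1 50.5] turn -0.002 Mz [ 0.173 -0.098 -0.052] F [-0.6  0.1 -0.6]
```

```bash
python3 -m crank '[50, -0.3, 0, 20, 0, 50, -0.3, 0, 40, 0, 40, -0.3, 0, 50, 0, 0, -0.3, 0, 50, 0, 0, -0.3, 0, 50, 0]' >/dev/null
python3 -m crank '[0, 0, 0, 0, 0, 0, 0, 0, 0, 0, 0, 0, 0, 0, 0]' ; python3 to.py D 279.5 -2.853
python3 -m crank '[0, 0, 0, 0, 0.06, 0, 0, 0, 0, 0.12, 0, 0, 0, 0, 0.12]'>/dev/null; python3 to.py D 279.5 -2.853;
python3 -m crank '[0, 0, 0, 0, 0.06, 0, 0, 0, 0, 0.12, 0, 0, 0, 0, 0.12]' >/dev/null; python3 to.py D 279.5 -2.853
```

```text
time: 17.12
tool_pos: [511.4, -36.6, 280.6]
tcp_rot: [-3.141, 0.001, -2.854]
contact_force: [-0.1, 1.8, 4.1]
grip_width: 9.9
finger_force: 29.9
t 17.125 q [-0.22  0.46  1.73  0.    0.96 -2.08] shift [ 0.4 -0.6  1.1] turn -0.001 Mz [ 0.498 -0.137 -0.005] F [-0.1  1.8  4.1]
t 17.5 q [-0.22  0.46  1.73  0.    0.96 -1.96] shift [ 0.3 -0.5  1.1] turn -0.121 Mz [ 0.424 -0.133  0.014] F [-0.6  1.6  4.5]
t 17.875 q [-0.22  0.46  1.73 -0.    0.96 -1.84] shift [ 0.3 -0.4  1.1] turn -0.24 Mz [ 0.248 -0.074 -0.08 ] F [-0.1  1.   5.2]
```

```bash
python3 -m crank '[0, 0, 0, 0, 0.06, 0, 0, 0, 0, 0.12, 0, 0, 0, 0, 0.12]'>/dev/null; python3 to.py D 279.5 -2.853;
python3 -m crank '[0, 0, 0, 0, 0.06, 0, 0, 0, 0, 0.12, 0, 0, 0, 0, 0.12]' >/dev/null; python3 to.py D 279.5 -2.853
```

```text
t 18.25 q [-0.22  0.46  1.73 -0.    0.96 -1.72] shift [ 0.3 -0.4  1. ] turn 5.923 Mz [ 0.195 -0.048 -0.022] F [-1.3  0.7  5.9]
t 18.625 q [-0.22  0.46  1.73 -0.    0.96 -1.6 ] shift [ 0.2 -0.4  1. ] turn 5.804 Mz [ 0.08  -0.083  0.333] F [-1.1  0.3  6.6]
```

```bash
python3 -m crank '[0, 0, 0, 0, 0.04, 0, 0, 0, 0.3, 0.08, 0, 0, 0, 0.3, 0.08]'>/dev/null; python3 to.py D 279.5 2.8
python3 -m crank '[50, 0, 0, 0, 0, 50, 0, 0, 0, 0]' ; python3 to.py D 279.5 2.8
python3 - <<'E'
from h import *
s=vision.capture("top"); cv2.imwrite("pics/s2.png",cv2.resize(s["color"][150:270,185:305],(600,600),interpolation=2)[...,::-1])
E
```

```text
t 19.0 q [-0.22  0.46  1.73 -0.    0.96 -1.52] shift [ 0.2 -0.4  0.8] turn 0.072 Mz [ 0.024 -0.075  0.422] F [-0.3 -1.2  5.3]
time: 19.25
tool_pos: [511.1, -36.8, 279.5]
tcp_rot: [-3.141, -0.001, 2.87]
contact_force: [-0.0, -0.0, 0.8]
grip_width: 25.9
finger_force: 0.0
t 19.25 q [-0.22  0.46  1.73 -0.    0.96 -1.52] shift [-0.2 -0.4 -0. ] turn 0.07 Mz [ 0.049 -0.171 -0.052] F [-0.  -0.   0.8]
```

View pics/s2.png

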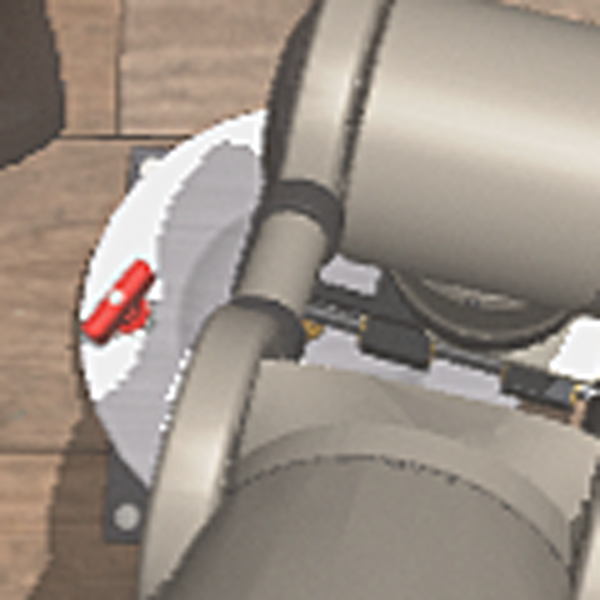

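The first pass is done, and B (at 117,298 in the crop) stayed where it was left. For the second pass I'll start with D, since the hand is already there, then do B, A and C, following each knob down.

```bash
python3 -m crank '[0, 0, 0, 0, 0, 0, 0, 0, 0, 0, 0, 0, 0, 0, 0]'; python3 -m crank '[0, 0, 0, 0.6, 0.15, 0, 0, 0, 1.2, 0.3, 0, 0, 0, 1.6, 0.4, 0, 0, 0, 1.6, 0.4]' ; python3 to.py D 279.5 2.87
```

```text
time: 19.68
tool_pos: [511.2, -37.0, 279.7]
tcp_rot: [-3.141, -0.0, 2.869]
contact_force: [-0.1, -0.6, -0.3]
grip_width: 10.5
finger_force: 29.6
time: 20.18
tool_pos: [511.2, -37.1, 278.3]
tcp_rot: [-3.14, 0.0, 2.471]
contact_force: [-1.3, -2.9, 0.3]
grip_width: 10.7
finger_force: 30.6
t 20.175 q [-0.22  0.46  1.73 -0.    0.95 -1.12] shift [-0.1 -0.2 -1.2] turn -0.399 Mz [-0.634  0.087  0.366] F [-1.3 -2.9  0.3]
```

```bash
python3 -m crank '[0, 0, 0, 0.6, 0.15, 0, 0, 0, 1.2, 0.3, 0, 0, 0, 1.6, 0.4, 0, 0, 0, 1.6, 0.4]' ; python3 to.py D 279.5 2.87; python3 -m crank '[50, 0, 0, 0, 0, 50, 0, 0, 0, 0, 50, 0, 0, -30, 0, 50, 0, 0, -55, 0]' >/dev/null ; python3 to.py B 330 2.419
```

```text
time: 20.68
tool_pos: [511.1, -37.2, 276.7]
tcp_rot: [-3.14, 0.001, 2.071]
contact_force: [-2.1, -4.5, 2.2]
grip_width: 11.0
finger_force: 30.9
t 20.675 q [-0.22  0.46  1.73 -0.    0.95 -0.72] shift [-0.1  0.1 -2.8] turn -0.799 Mz [-0.841  0.352  0.485] F [-2.1 -4.5  2.2]
t 21.175 q [-0.22  0.39  1.67  0.    1.08 -0.72] shift [133.2  79.6   2.3] turn -0.35 Mz [ 0.015 -0.168  0.008] F [ 0.5 -1.   0.7]
```

```bash
python3 -m crank '[50, 35, 20, 0, -0.1, 50, 75, 45, 0, -0.2, 50, 115, 69, 1, -0.3, 50, 133.2, 79.6, 2.3, -0.35, 50, 133.2, 79.6, 2.3, -0.35]' >/dev/null
 python3 to.py B 279 2.419
```

```text
t 21.8 q [ 0.08  0.43  1.62  0.    1.1  -0.77] shift [-1.  -0.9 50.1] turn 0.003 Mz [ 0.039 -0.128  0.045] F [ 0.2 -0.5  0.2]
```

```bash
python3 -m crank '[50, -1, -0.9, 20, 0, 50, -1, -0.9, 40, 0, 40, -1, -0.9, 50, 0, 0, -1, -0.9, 50, 0, 0, -1, -0.9, 50, 0]' >/dev/null
python3 -m crank '[0, 0, 0, 0, 0, 0, 0, 0, 0, 0, 0, 0, 0, 0, 0]' ; python3 -m crank '[0, 0, 0, 0.6, 0.15, 0, 0, 0, 1.2, 0.3, 0, 0, 0, 1.6, 0.4, 0, 0, 0, 1.6, 0.4]' ; python3 to.py B 279 2.419
```

```text
time: 22.8
tool_pos: [518.1, 117.1, 279.9]
tcp_rot: [3.14, 0.001, 2.419]
contact_force: [1.1, 1.9, 1.9]
grip_width: 10.8
finger_force: 29.7
time: 23.3
tool_pos: [517.7, 116.8, 278.4]
tcp_rot: [-3.141, 0.001, 2.019]
contact_force: [-1.6, -0.7, 5.3]
grip_width: 11.3
finger_force: 30.5
t 23.3 q [ 0.08  0.49  1.68 -0.    0.97 -0.37] shift [ 1.6  0.7 -0.6] turn -0.4 Mz [-0.197  0.103  0.436] F [-1.6 -0.7  5.3]
```

```bash
python3 -m crank '[0, 0, 0, 0.6, 0.15, 0, 0, 0, 1.2, 0.3, 0, 0, 0, 1.6, 0.4, 0, 0, 0, 1.6, 0.4]' ; python3 to.py B 279.5 2.87; python3 -m crank '[50, 0, 0, 0, 0, 50, 0, 0, 0, 0, 50, 0, 0, -30, 0, 50, 0, 0, -55, 0]' >/dev/null ; python3 to.py A 330 2.253
```

```text
time: 23.8
tool_pos: [517.1, 116.6, 276.7]
tcp_rot: [-3.14, 0.001, 1.619]
contact_force: [-4.0, -3.0, 9.2]
grip_width: 11.2
finger_force: 30.7
t 23.8 q [ 0.08  0.49  1.68 -0.    0.97  0.03] shift [ 1.9  0.6 -2.8] turn -1.251 Mz [-0.483  0.72   0.49 ] F [-4.  -3.   9.2]
t 24.3 q [ 0.08  0.42  1.62 -0.    1.1   0.03] shift [-82.8  70.5   1.5] turn -0.634 Mz [-0.044 -0.123  0.035] F [ 0.8 -0.9  0. ]
```

```bash
python3 -m crank '[50, -20, 17, 0, -0.16, 50, -45, 38, 0, -0.32, 50, -70, 60, 0, -0.48, 50, -82.8, 70.5, 1.5, -0.634, 50, -82.8, 70.5, 1.5, -0.634]' >/dev/null
 python3 to.py A 279 2.253
```

```text
t 24.925 q [-0.07  0.53  1.44 -0.    1.17 -0.75] shift [ 0.8  0.3 49.9] turn -0.003 Mz [ 0.073 -0.147 -0.029] F [ 0.6 -0.1 -0.3]
```

```bash
python3 -m crank '[50, 0.8, 0.3, 20, 0, 50, 0.8, 0.3, 40, 0, 40, 0.8, 0.3, 50, 0, 0, 0.8, 0.3, 50, 0, 0, 0.8, 0.3, 50, 0]' >/dev/null
python3 -m crank '[0, 0, 0, 0, 0, 0, 0, 0, 0, 0, 0, 0, 0, 0, 0]' ; python3 -m crank '[0, 0, 0, 0.6, 0.15, 0, 0, 0, 1.2, 0.3, 0, 0, 0, 1.6, 0.4, 0, 0, 0, 1.6, 0.4]' ; python3 to.py A 279 2.253
```

```text
time: 25.92
tool_pos: [591.7, 38.1, 280.2]
tcp_rot: [-3.141, 0.001, 2.253]
contact_force: [-4.7, -3.1, 6.0]
grip_width: 10.6
finger_force: 29.6
time: 26.42
tool_pos: [591.7, 38.1, 278.7]
tcp_rot: [-3.141, 0.001, 1.852]
contact_force: [-4.7, -3.8, 7.1]
grip_width: 11.3
finger_force: 30.4
t 26.425 q [-0.06  0.59  1.5  -0.    1.06 -0.35] shift [-0.6  0.4 -0.3] turn -0.401 Mz [-0.607  0.718  0.477] F [-4.7 -3.8  7.1]
```

```bash
python3 -m crank '[0, 0, 0, 0.6, 0.15, 0, 0, 0, 1.2, 0.3, 0, 0, 0, 1.6, 0.4, 0, 0, 0, 1.6, 0.4]' ; python3 to.py A 279.5 2.87; python3 -m crank '[50, 0, 0, 0, 0, 50, 0, 0, 0, 0, 50, 0, 0, -30, 0, 50, 0, 0, -55, 0]' >/dev/null ; python3 to.py C 330 2.309
```

```text
time: 26.92
tool_pos: [591.6, 38.1, 277.1]
tcp_rot: [-3.141, 0.001, 1.452]
contact_force: [-4.3, -3.9, 7.8]
grip_width: 11.4
finger_force: 30.6
t 26.925 q [-0.06  0.59  1.5  -0.    1.06  0.05] shift [-0.4  0.7 -2.4] turn -1.418 Mz [-0.643  0.82   0.393] F [-4.3 -3.9  7.8]
t 27.425 q [-0.06  0.53  1.43  0.    1.18  0.05] shift [ -13.2 -155.3    1.9] turn -0.856 Mz [ 0.    -0.075  0.001] F [0.4 0.  1.6]
```

```bash
python3 -m crank '[50, -3, -35, 0, -0.18, 50, -6, -75, 0, -0.36, 50, -9, -115, 0, -0.54, 50, -13.2, -155.3, 1.9, -0.72, 50, -13.2, -155.3, 1.9, -0.856]' >/dev/null
 python3 to.py C 279 2.309
```

```text
t 28.05 q [-0.08  0.27  1.87  0.    1.01 -0.82] shift [-2.   1.8 50.3] turn 0.005 Mz [ 0.015 -0.122  0.026] F [ 1.4  0.2 -0.1]
```

```bash
python3 -m crank '[50, -2, 1.8, 20, 0, 50, -2, 1.8, 40, 0, 40, -2, 1.8, 50, 0, 0, -2, 1.8, 50, 0, 0, -2, 1.8, 50, 0]' >/dev/null
python3 -m crank '[0, 0, 0, 0, 0, 0, 0, 0, 0, 0, 0, 0, 0, 0, 0]' ; python3 -m crank '[0, 0, 0, 0.6, 0.15, 0, 0, 0, 1.2, 0.3, 0, 0, 0, 1.6, 0.4, 0, 0, 0, 1.6, 0.4]' ; python3 to.py C 279 2.309
```

```text
time: 29.05
tool_pos: [438.1, 42.6, 279.8]
tcp_rot: [-3.138, 0.0, 2.31]
contact_force: [-5.3, -7.0, 3.8]
grip_width: 11.1
finger_force: 29.8
time: 29.55
tool_pos: [437.6, 42.3, 278.3]
tcp_rot: [-3.137, 0.002, 1.91]
contact_force: [-7.4, -10.1, 6.6]
grip_width: 10.8
finger_force: 30.6
t 29.55 q [-0.08  0.35  1.92 -0.    0.87 -0.41] shift [ 1.8 -0.6 -0.7] turn -0.399 Mz [-1.815  1.232  0.495] F [ -7.4 -10.1   6.6]
```

```bash
python3 -m crank '[0, 0, 0, 0.6, 0.15, 0, 0, 0, 1.2, 0.3, 0, 0, 0, 1.6, 0.4, 0, 0, 0, 1.6, 0.4]' ; python3 to.py C 279.5 2.87; python3 -m crank '[50, 0, 0, 0, 0, 50, 0, 0, 0, 0, 50, 0, 0, -30, 0, 50, 0, 0, -80, 0]' >/dev/null ; python3 to.py 300 -300 400 1.51
```

```text
time: 30.05
tool_pos: [437.0, 42.2, 276.6]
tcp_rot: [-3.136, 0.004, 1.51]
contact_force: [-11.5, -11.9, 10.6]
grip_width: 11.5
finger_force: 30.7
t 30.05 q [-0.08  0.35  1.92 -0.01  0.87 -0.01] shift [ 1.6 -0.7 -2.9] turn -1.36 Mz [-2.031  1.856  0.46 ] F [-11.5 -11.9  10.6]
t 30.55 q [-0.08  0.24  1.82  0.    1.09 -0.01] shift [-351.4 -117.3  -43.4] turn -0.001 Mz [-0.018 -0.121  0.046] F [ 0.8 -0.4 -0. ]
```

```bash
python3 -m crank '[50, -50, -17, -6, 0, 50, -110, -37, -14, 0, 50, -170, -57, -22, 0, 50, -230, -77, -30, 0, 50, -280, -94, -40, 0]' >/dev/null;  python3 -m crank '[50, -20, 0, 0, 0, 50, -60, -20, 0, 0, 50, -60, -20, 0, 0]'
python3 - <<'E'
from h import *
c=vision.capture("top"); cv2.imwrite("pics/e.png",cv2.resize(c["color"][150:270,185:305],(600,600),interpolation=2)[...,::-1])
im=c["color"].astype(int)
for n,(x,y) in dict(A=(247,175),B=(208,209),C=(243,248),D=(282,213)).items():
    yy,xx=np.mgrid[y-13:y+14,x-13:x+14]; q=im[yy,xx]; m=(q[...,0]>185)&(q[...,1]<150)
    w=onplane(c,np.c_[xx[m],yy[m]],127)[:,:2]; e,V=np.linalg.eigh(np.cov((w-w.mean(0)).T)); v=V[:,1]
    print(n,m.sum(),np.arctan(v[1]/v[0]),np.sqrt(e*12))
E
```

```text
time: 31.55
tool_pos: [303.6, -290.3, 396.1]
tcp_rot: [3.141, 0.0, 1.506]
contact_force: [0.1, -0.1, -0.7]
grip_width: 50.0
finger_force: 0.0
A 78 1.5430826716440058 [19.58366501 36.49983811]
B 80 -1.4895985994688958 [18.080183   36.46897878]
C 73 -1.4961919285195608 [13.82809448 38.07195079]
D 70 -0.8929257409742242 [14.14870544 37.51694321]
```

View pics/e.png

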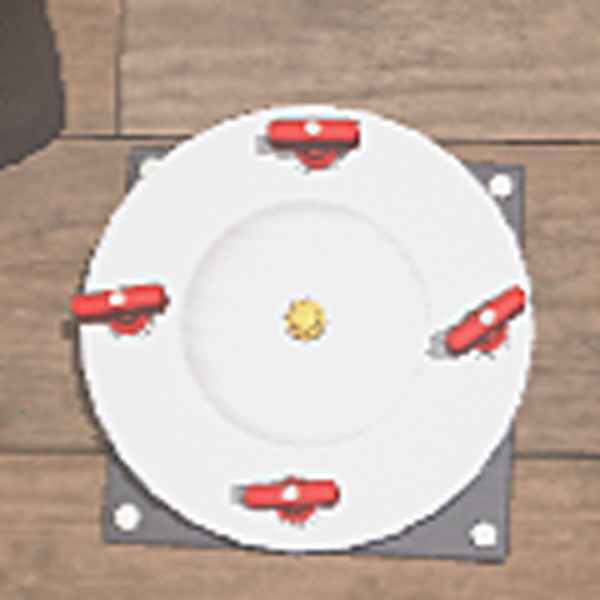

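The final picture shows all four bars turned roughly crosswise: A at (313,130), B at (117,298), C at (290,493) and D at (487,317). They lag the tool by about 0.1 rad, which puts each about 0.75 to 1.0 rad past its bite, well inside the 0.55 to 1.25 window. The hand is clear of everything, so I'm handing in.

```bash
python3 -c "
from plant import bot; print(bot.close_job())"
```

```text
the job is handed in; nothing more can be done
None
```

I tightened all four knobs crosswise in two passes, let go and handed the job in at about 32 s; I estimate each is 0.75–1.0 rad past its bite (window 0.55–1.25), but no verdict came back, and I kept clear of the other items.

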